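# Set out the condiments on their table mats

### The job

Set the table for dinner by standing four things upright on the middle of the cork mats cut for them: the mustard jar on the large round mat, the wooden box on the oblong mat with its long side along the mat's long side, the pepper mill on the square mat, and the spice jar that is stored in the wooden block on the small round mat. Do not tip anything over, and leave the other spice jar, the one standing on the open table, where it is.

Things in the scene. Friction and masses are not known exactly. Their poses are not given: they have to be found in the camera images.
- mustard_jar: Squat round glass jar of pale yellow mustard with a red lid, loose, 62 mm in diameter (lid 56 mm), 86 mm high, 0.25 to 0.47 kg. Origin at the centre of its underside, z up. Stands on the table; grip it across the glass about 55 mm up.
- wooden_box: Small closed light-brown pine box, loose, 66 mm (its x) by 96 mm (its y) by 72 mm high, lid does not move, 0.2 to 0.4 kg. Origin at the centre of its underside, z up. Stands on the table; grip it across the 66 mm width.
- pepper_mill: Slender turned brown wooden pepper mill, loose, 58 mm in diameter at the foot, 170 mm high, about 0.18 kg; its head, from 123 to 159 mm up, is 48 mm in diameter and does not turn; a small metal knob on top. Origin at the centre of its underside, z up. Stands on the table; grip it by the head about 140 mm up.
- spice_jar: Slim round spice jar with a black cap and a dark blue label, loose, 41 mm in diameter throughout, 105 mm high, 0.08 to 0.15 kg. Origin at the centre of its underside, z up. At the start it stands in the bore of jar_block with its underside 10 mm above the table and its top 50 mm clear of the block; lift it straight up at least 60 mm before moving sideways.
- spare_spice_jar: A second slim round spice jar of the same shape (41 mm in diameter, 105 mm high, black cap, white and red label), loose, standing on the open table in the middle of the work, among the other things. It is not needed and stays where it is. Origin at the centre of its underside, z up.
- jar_block: Light wooden block, 72 x 72 x 65 mm high, fixed to the table, with one upright round bore in the middle, 44 mm wide and 55 mm deep, that holds the spice jar. Origin at the centre of its underside, z up; the bore is on its z axis, so fingers grip the jar only above the block.
- large_round_mat: Large round brown cork mat, 104 mm in diameter. Fixed to the table, edges rounded; origin on its vertical axis, about at the height of the table cloth, z up; its top face, where things stand, is 5 mm above the origin.
- small_round_mat: Small round brown cork mat, 62 mm in diameter. Fixed to the table, edges rounded; origin on its vertical axis, about at the height of the table cloth, z up; its top face, where things stand, is 5 mm above the origin.
- square_mat: Square brown cork mat, 88 x 88 mm. Fixed to the table, edges rounded; origin on its vertical axis, about at the height of the table cloth, z up; its top face, where things stand, is 5 mm above the origin.
- oblong_mat: Oblong brown cork mat, 120 mm (its x) by 90 mm (its y). Fixed to the table, edges rounded; origin on its vertical axis, about at the height of the table cloth, z up; its top face, where things stand, is 5 mm above the origin.
Not all that is in view belongs to the job. Leave any green or orange look-alike of the spice_jar alone.

How it is judged:
At the end, for the whole second after the job is handed in: All upright (0.08 rad) and at rest on their mats, centre to centre: mustard jar within 15 mm on the large round mat, box within 12 mm and 0.2 rad (long sides along each other) on the oblong mat, mill within 12 mm on the square mat, block's spice jar within 10 mm on the small round mat (horizontal distance between mustard_jar and large_round_mat below 0.015 m and z of mustard_jar in the frame of large_round_mat between 0.002 and 0.008 m and angle between each of mustard_jar, wooden_box, pepper_mill, spice_jar's own z axis and vertical below 0.08 rad and linear speed of each of mustard_jar, wooden_box, pepper_mill, spice_jar below 0.02 m/s and horizontal distance between wooden_box and oblong_mat below 0.012 m and z of wooden_box in the frame of oblong_mat between 0.002 and 0.008 m and horizontal distance between pepper_mill and square_mat below 0.012 m and z of pepper_mill in the frame of square_mat between 0.002 and 0.008 m and horizontal distance between spice_jar and small_round_mat below 0.01 m and z of spice_jar in the frame of small_round_mat between 0.002 and 0.008 m and angle between the y axis of wooden_box and the x axis of oblong_mat, either way round below 0.2 rad); the robot touches nothing.
It fails at once if one of the four things was tipped over or badly tilted (angle between any of mustard_jar, wooden_box, pepper_mill, spice_jar's own z axis and vertical above 0.6 rad).
It fails at once if the spare spice jar was moved or tipped (distance of spare_spice_jar from where it was at the start of the episode above 0.03 m or angle between spare_spice_jar's own z axis and vertical above 0.4 rad).
It also fails if it takes over 118 s, if anything falls off the work surface, if the arm or the gripper's body presses on something with over 40 N, if the wrist force passes 120 N, or if a joint passes its speed limit or range.

### The arm

A 7-joint arm with a two-finger parallel gripper is mounted at the origin on the work surface; the furniture and walls round the work are solid. World frame = base frame: x ahead of the robot, y to its left, z up, the work surface at z = 0. Lengths are in m, angles in rad, forces in N, time in s.
With the tool pointing down it reaches from about 0.4 to 0.85 m from the base axis. Payload 4.5 kg.
Tool frame: the origin (TCP) lies at the centre of the arm's flange, where the gripper is bolted on; the fingertips stand 166 mm ahead of it and the grasp point (between the pads) lies 147 mm ahead of it (r.grip_depth is the distance from the TCP to the grasp point, in m); z points along the fingers, y is the line along which they close (so a half turn about z gives the same grasp; the last joint's range is limited). The gripper opens to 88 mm and grips with 3 to 60 N. Pads are 18 mm wide; open, the fingers measure 123 mm over their backs; the gripper's body (75 mm by 187 mm) begins 45 mm behind the grasp point.
Start: joints at [1.203, 0.689, -0.195, 1.565, 0.157, 0.902, -0.215], TCP at [0.244, -0.575, 0.405] pointing down, gripper open.
Joint ranges: [-3.01, 3.01], [-0.46, 2.08], [-1.47, 1.51], [0.13, 2.56], [-1, 4.14], [0.04, 2.09], [-2.66, 2.66]. Speed limits (rad/s): [2.57, 2.57, 3.14, 3.14, 3.14, 3.14, 3.14].

### API

Orientations are given as a unit quaternion [x, y, z, w].
In Python, from plant import status, cams, r, finder gives the robot as it stands.
- The arm moves only by the tool play_rows, never from a script. Its argument "rows" is a list of rows, each a list of 7 numbers: the opening in per cent of the stroke, from 0 (shut) to 100 (fully open), then the shift along the tool's x, y, z in m, then the turn, a rotation vector about the tool's x, y, z in degrees. A call has 1 to 8 rows; each row shifts and turns the commanded pose from where the row before left it, along the tool's axes as they then stand; what a row does not reach is not made up. A row lasts 1/8 s, in which the tool goes at most 62.5 mm and 10.7 degrees, less where a joint would pass 70% of its speed; a pose out of reach is approached as far as the arm can. A call with a gripper value outside its range is refused whole. The fingers move at their own pace and stop on an object; "grip_force" is the grip in N (left out, the last holds). Time passes only in rows, so rows that do not move let the fingers close. It gives the time, the measured TCP pose, the force, the opening and the grip force at its end, in the units of the state.
- status.get_state(): the state, without advancing time (a new reading comes with each control period).
- cams.snapshot(name): name is "scene" or "top" or "wrist"; returns the picture (420x560x3 uint8, red, green, blue); there is no depth.
- cams.camera_params(name): a dict with "vfov" (degrees; the focal length in pixels is half the picture's height over the tangent of half this angle, whatever the lens; pixels are square), "cx", "cy" (the principal point, pixels), "R" (3x3) and "t" (3): a world point X has camera coordinates R X + t; the wrist camera has in their place "tool_from_camera" (4x4, takes a point from camera to tool coordinates, whose origin is the TCP and whose axes are the flange's). Camera axes: x right, y down, z forward; pixel columns grow to the right and rows downward; lengths in m; the calibration is good to about 2 mm. A picture is of the moment at which its call begins: read the wrist's pose just before it. camera_params takes no time and is no camera call.
- r.finish_job(): hands the job in; it is judged then, once.
Trained networks look in the newest picture that a camera, given by its name, has taken for a name from the list of things; names that differ only in an ending like _2 or _b are one class to them, and where a whole thing is asked for, a point or a joint stands for the part that bears it (a point fixed in the world has none). Each returns a list of dicts, best first, with "score" (0 to 1); they miss things now and then, are a little off and sometimes report something else, mostly with a low value. They report only what shows in the picture. A call takes as long as a camera call. They do not tell look-alikes from the thing itself.
- finder.spot_in(camera, label): "at" ([x, y, z] in m, in the coordinates of the camera as it stood for that picture, good to about 4 mm: the middle of the surface that is visible of it).
- finder.regions_of(camera, label): "mask" (420x560 bool, what is visible of it).
The state is a dict: "clock": time; "q": joint angles; "qd": joint speeds; "joint_torque": joint torques, N m; "tool_pos": TCP position; "eef_rot": TCP orientation; "contact_force": force on the tool from outside, world axes, zero at the start; "moment": the same for the moment, N m; "opening": opening from 0.0 (shut) to 1.0 (fully open); "finger_force": force on a finger pad.
Only numpy, scipy, OpenCV 4.12 (cv2) and the standard library are available. Lean on these libraries where they do the work, as an engineer would, in place of code of your own. Each camera call takes 0.05 s, during which the arm holds its last target. There are 200 camera calls.

## Working session

There is one attempt and no reset: what is moved stays moved. The work goes in short steps, Python scripts to look and compute and a tool call to move; the robot and the scene stay as the last step left them, time stands still between calls to the robot, and variables do not carry over. Pictures are saved under pics/ and viewed, at most 14 in all, crops included, and the job is handed in when it is done.

Besides the shell and the picture viewer there is one more tool, called after "Call:" as name([rows], argument=value, ...), one row to a line, values as JSON. play_rows: Moves the arm, as the interface text tells. Its arguments: {"type":"object","properties":{"rows":{"type":"array","items":{"type":"array","items":{"type":"number"}}},"grip_force":{"type":"number"}},"required":["rows"]}

```bash
mkdir -p pics; ls; python3 - <<'E'
from plant import status,cams,r,finder
import cv2,numpy as np
s=status.get_state();print({k:np.round(v,3).tolist() for k,v in s.items()},r.grip_depth)
ims=[]
for n in("scene","top"):
    im=cams.snapshot(n);cv2.imwrite(f"pics/{n}0.png",im[:,:,::-1])
    print(n,cams.camera_params(n))
print(cams.camera_params("wrist"))
E
```

```text
pics
{'clock': 0.0, 'q': [1.203, 0.69, -0.195, 1.566, 0.157, 0.902, -0.215], 'qd': [0.001, -0.0, 0.0, -0.0, -0.0, 0.0, -0.0], 'joint_torque': [-0.001, -52.756, -1.267, -15.343, -0.053, 0.007, 0.0], 'tool_pos': [0.244, -0.575, 0.404], 'eef_rot': [0.98, 0.2, -0.0, -0.001], 'contact_force': [0.619, 0.165, 0.042], 'moment': [-0.004, 0.006, 0.045], 'finger_force': 0.0, 'opening': 1.0} 0.1473
scene {'vfov': 55.47275870857914, 'cx': 282.46028381843945, 'cy': 208.54527852519215, 'R': array([[-0.69677357, -0.71703737,  0.01907879],
       [-0.56495257,  0.53220945, -0.6305408 ],
       [ 0.4419674 , -0.45012278, -0.77592158]]), 't': array([0.32112808, 0.31883542, 0.73575519])}
top {'vfov': 45.53742853334968, 'cx': 282.557158543859, 'cy': 201.56721408583317, 'R': array([[-0.01331028, -0.99990682, -0.00303   ],
       [-0.99630632,  0.01351932, -0.08479947],
       [ 0.08483253,  0.00189011, -0.99639343]]), 't': array([-0.00830753,  0.4752853 ,  1.09690597])}
{'vfov': 71.56586932447343, 'cx': 282.3918379795702, 'cy': 211.23316363261935, 'tool_from_camera': array([[ 4.46610583e-04, -9.63565767e-01, -2.67471145e-01,
         6.93792008e-02],
       [ 9.99999700e-01,  2.60971166e-04,  7.29602317e-04,
         9.21050318e-04],
       [-6.33217560e-04, -2.67471391e-01,  9.63565594e-01,
         2.00468557e-02],
       [ 0.00000000e+00,  0.00000000e+00,  0.00000000e+00,
         1.00000000e+00]])}
```

View pics/top0.png

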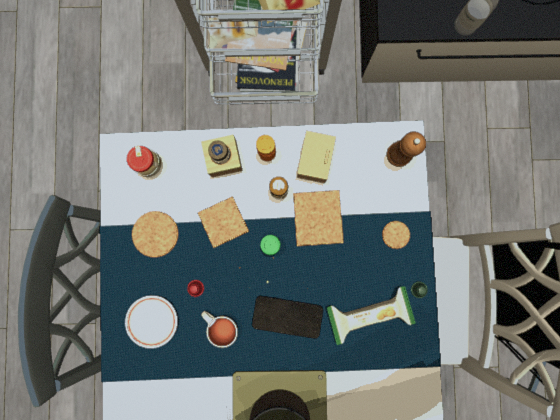

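View pics/scene0.png

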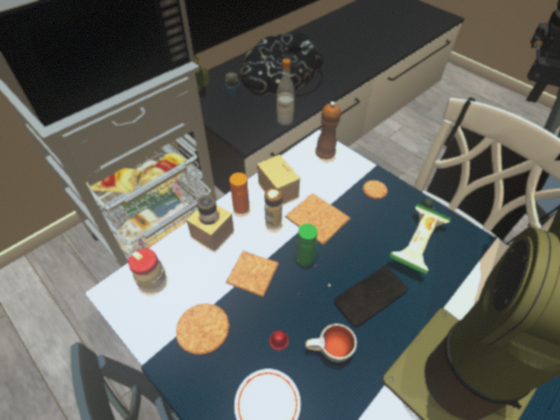

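```bash
cat > h.py <<'E'
from plant import status,cams,r,finder
import cv2,numpy as np
from scipy.spatial.transform import Rotation as Ro
def ext(n,s=None):
    """camera->world R,t and f,c"""
    p=cams.camera_params(n);f=210/np.tan(np.radians(p["vfov"]/2))
    if n=="wrist":
        T=p["tool_from_camera"];Rt=Ro.from_quat(s["eef_rot"]).as_matrix()
        return Rt@T[:3,:3],Rt@T[:3,3]+s["tool_pos"],f,p["cx"],p["cy"]
    return p["R"].T,-p["R"].T@p["t"],f,p["cx"],p["cy"]
def toplane(uv,z,E):
    R,t,f,cx,cy=E;uv=np.atleast_2d(uv).astype(float)
    d=np.c_[(uv[:,0]-cx)/f,(uv[:,1]-cy)/f,np.ones(len(uv))]@R.T
    return t+d*((z-t[2])/d[:,2])[:,None]
def proj(X,E):
    R,t,f,cx,cy=E;c=(np.atleast_2d(X)-t)@R
    return np.c_[f*c[:,0]/c[:,2]+cx,f*c[:,1]/c[:,2]+cy]
E
python3 - <<'E'
from h import *
L="mustard_jar wooden_box pepper_mill spice_jar spare_spice_jar jar_block large_round_mat small_round_mat square_mat oblong_mat".split()
for n in("top","scene"):
    E=ext(n);print(n,"cam at",E[1].round(3))
    for l in L:
        print(l,[(np.round(E[0]@np.array(d["at"])+E[1],3).tolist(),round(d["score"],2)) for d in finder.spot_in(n,l)[:4]])
E
```

```text
top cam at [ 0.38  -0.017  1.133]
mustard_jar [([0.562, 0.281, 0.088], 0.61)]
wooden_box [([0.565, -0.091, 0.07], 0.87)]
pepper_mill [([0.578, -0.269, 0.137], 0.71)]
spice_jar [([0.578, 0.121, 0.116], 0.97), ([0.583, 0.02, 0.1], 0.67), ([0.383, 0.012, 0.105], 0.61)]
spare_spice_jar [([0.498, -0.003, 0.101], 0.82)]
jar_block [([0.568, 0.107, 0.065], 0.72)]
large_round_mat [([0.412, 0.273, 0.007], 0.6), ([0.577, -0.267, 0.135], 0.18)]
small_round_mat [([0.398, -0.266, 0.005], 0.64)]
square_mat [([0.433, 0.118, 0.003], 0.66)]
oblong_mat [([0.438, -0.092, 0.008], 0.9)]
scene cam at [0.079 0.392 0.766]
mustard_jar [([0.548, 0.293, 0.078], 0.89)]
wooden_box [([0.559, -0.08, 0.065], 0.88)]
pepper_mill [([0.569, -0.264, 0.087], 0.7)]
spice_jar [([0.372, 0.024, 0.077], 0.94), ([0.575, 0.028, 0.074], 0.93), ([0.565, 0.124, 0.107], 0.68)]
spare_spice_jar [([0.489, -0.0, 0.08], 0.97)]
jar_block [([0.548, 0.136, 0.05], 0.81)]
large_round_mat [([0.399, 0.279, 0.004], 0.96), ([0.486, 0.005, 0.08], 0.25)]
small_round_mat [([0.393, -0.266, 0.004], 0.61)]
square_mat [([0.431, 0.127, 0.009], 0.78)]
oblong_mat [([0.438, -0.098, 0.009], 0.75)]
```

The top view shows the mustard jar (145,160), block jar (220,153), orange look-alike (265,150), box (316,158), mill (408,148), spare jar (279,187) and green look-alike (270,245). The mats are large round (155,234), square (223,222), oblong (318,218) and small round (396,235). The scene view agrees. Next I fit models to the masks in both views.

```bash
cat > fit.py <<'E'
from h import *
from scipy.optimize import minimize
def disk(rad,z):
    a=np.linspace(0,2*np.pi,40,endpoint=False);return np.c_[rad*np.cos(a),rad*np.sin(a),0*a+z]
def cyl(rad,z0,z1):return np.r_[disk(rad,z0),disk(rad,z1)]
def box(x,y,z0,z1):return np.array([[i*x/2,j*y/2,k] for i in(-1,1) for j in(-1,1) for k in(z0,z1)])
M=dict(mustard_jar=[cyl(.031,0,.068),cyl(.028,.068,.086)],wooden_box=[box(.066,.096,0,.072)],
 pepper_mill=[cyl(.029,0,.03),cyl(.02,.03,.123),cyl(.024,.123,.159)],spice_jar=[cyl(.0205,0,.105)],spare_spice_jar=[cyl(.0205,0,.105)],
 large_round_mat=[disk(.052,.005)],small_round_mat=[disk(.031,.005)],square_mat=[box(.088,.088,0,.005)],oblong_mat=[box(.12,.09,0,.005)],
 jar_block=[box(.072,.072,0,.065)])
K=4
def render(model,p,E):
    c,s=np.cos(p[3]),np.sin(p[3]);R=np.array([[c,-s,0],[s,c,0],[0,0,1]])
    im=np.zeros((420*K,560*K),np.uint8)
    for m in model:
        q=(proj(m@R.T+p[:3],E)+.5)*K
        cv2.fillConvexPoly(im,cv2.convexHull(q.astype(np.float32)).astype(np.int32),1)
    return cv2.resize(im.astype(np.float32),(560,420),interpolation=cv2.INTER_AREA)
def fit(name,masks,p0,free):
    """masks: list of (mask,E); free: indices of x,y,z,yaw to fit"""
    p0=np.array(p0,float)
    def cost(v,full=False):
        p=p0.copy();p[free]=v;o=[]
        for m,E in masks:
            q=render(M[name],p,E);o.append(np.minimum(q,m).sum()/np.maximum(q,m).sum())
        return np.array(o) if full else -sum(o)
    st=np.array([.01,.01,.015,.25])[free]
    x0=p0[free];sim=np.vstack([x0]+[x0+st*e for e in np.eye(len(free))])
    b=minimize(cost,x0,method="Nelder-Mead",options=dict(initial_simplex=sim,xatol=2e-4,fatol=1e-4,maxiter=150))
    p=p0.copy();p[free]=b.x;return p,cost(b.x,True)
E
cat > m1.py <<'E'
from fit import *
G=dict(mustard_jar=(.56,.287),wooden_box=(.565,-.088),pepper_mill=(.575,-.267),spice_jar=(.572,.122),spare_spice_jar=(.495,0),
 large_round_mat=(.407,.275),small_round_mat=(.397,-.266),square_mat=(.432,.122),oblong_mat=(.438,-.095),jar_block=(.568,.118))
ms={}
for n in("top","scene"):
    cams.snapshot(n);E=ext(n)
    for l in G:
        z=.05 if 'mat' not in l else 0
        uv=proj([G[l][0],G[l][1],z],E)[0];best=None
        for d in finder.regions_of(n,l):
            ys,xs=np.nonzero(d["mask"]);
            if len(xs)==0:continue
            dist=np.hypot(xs.mean()-uv[0],ys.mean()-uv[1])
            if dist<25 and best is None:best=d["mask"].astype(np.float32)
        if best is not None:ms.setdefault(l,[]).append((best,E,n))
for l,v in ms.items():
    yaw='box' in l or 'square' in l or 'oblong' in l or 'block' in l
    two=len(v)>1
    fr=[0,1]+([2] if two else [])+([3] if yaw else [])
    z0=.01 if l=='spice_jar' else 0
    starts=[0,.4,.8,1.2,1.6,2,2.4,2.8] if l in('wooden_box','oblong_mat') else [0,.4,.8,1.2] if yaw else [0]
    res=max((fit(l,[(m,E) for m,E,_ in v],[*G[l],z0,y],fr) for y in starts),key=lambda a:a[1].sum())
    print(l,[n for *_,n in v],res[0].round(4).tolist(),"iou",res[1].round(3))
    for m,E,n in v:
        res1=fit(l,[(m,E)],[*res[0][:2],z0,res[0][3]],[i for i in fr if i!=2]);print("    ",n,res1[0].round(4).tolist(),res1[1].round(3))
np.save("masks.npy",ms,allow_pickle=True)
E
time python3 m1.py
```

```text
mustard_jar ['top', 'scene'] [0.5662, 0.2895, -0.0026, 0.0] iou [0.89  0.859]
     top [0.566, 0.2898, 0.0, 0.0] [0.892]
     scene [0.5702, 0.2877, 0.0, 0.0] [0.86]
wooden_box ['top', 'scene'] [0.5708, -0.0888, -0.0009, 1.348] iou [0.932 0.789]
     top [0.5726, -0.0882, 0.0, 1.3363] [0.932]
     scene [0.57, -0.09, 0.0, 1.3315] [0.796]
pepper_mill ['top', 'scene'] [0.5808, -0.2817, -0.0125, 0.0] iou [0.908 0.831]
     top [0.5789, -0.2779, 0.0, 0.0] [0.9]
     scene [0.5796, -0.2832, 0.0, 0.0] [0.836]
spice_jar ['top', 'scene'] [0.5771, 0.1182, 0.0061, 0.0] iou [0.764 0.651]
     top [0.5759, 0.1171, 0.01, 0.0] [0.759]
     scene [0.5759, 0.119, 0.01, 0.0] [0.646]
spare_spice_jar ['top', 'scene'] [0.5016, -0.0063, -0.0025, 0.0] iou [0.94  0.881]
     top [0.5015, -0.0057, 0.0, 0.0] [0.948]
     scene [0.4995, -0.006, 0.0, 0.0] [0.882]
large_round_mat ['top', 'scene'] [0.4079, 0.2749, -0.005, 0.0] iou [0.948 0.975]
     top [0.4086, 0.2746, 0.0, 0.0] [0.959]
     scene [0.4051, 0.2755, 0.0, 0.0] [0.981]
small_round_mat ['top', 'scene'] [0.3974, -0.2691, -0.0034, 0.0] iou [0.946 0.95 ]
     top [0.3982, -0.2681, 0.0, 0.0] [0.959]
     scene [0.3954, -0.2665, 0.0, 0.0] [0.955]
square_mat ['top', 'scene'] [0.4342, 0.1208, -0.0064, 0.421] iou [0.956 0.907]
     top [0.4342, 0.1206, 0.0, 0.4192] [0.949]
     scene [0.4311, 0.121, 0.0, 0.4367] [0.909]
oblong_mat ['top', 'scene'] [0.4384, -0.1006, 0.001, 0.0601] iou [0.82  0.832]
     top [0.4398, -0.0967, 0.0, 0.052] [0.831]
     scene [0.4365, -0.1012, 0.0, 0.0405] [0.841]
jar_block ['top', 'scene'] [0.5777, 0.1191, -0.0047, 0.2038] iou [0.645 0.702]
     top [0.5773, 0.1185, 0.0, 0.2018] [0.645]
     scene [0.5753, 0.1203, 0.0, 0.1408] [0.699]
real	1m20.493s
user	1m28.756s
sys	0m22.610s
```

```bash
python3 - <<'E'
from fit import *
ms=np.load("masks.npy",allow_pickle=True).item()
for l in("oblong_mat","square_mat"):
  for m,E,n in ms[l]:
    c=max(cv2.findContours(m.astype(np.uint8),0,1)[0],key=cv2.contourArea)
    P=toplane(c[:,0],.005,E)[:,:2]*1000;print(l,n,cv2.minAreaRect(P.astype(np.float32)))
im=cv2.imread("pics/top0.png")
v=ms["oblong_mat"][0][0]
for l in ms:
    for m,E,n in ms[l]:
        if n=="top":cv2.drawContours(im,cv2.findContours(m.astype(np.uint8),0,1)[0],-1,(255,0,255),1)
cv2.imwrite("pics/c1.png",cv2.resize(im[120:270,100:440],None,fx=2.3,fy=2.3,interpolation=cv2.INTER_CUBIC))
E
```

```text
oblong_mat top ((440.47772216796875, -93.8065414428711), (123.8404541015625, 109.10148620605469), 4.48156213760376)
oblong_mat scene ((435.8761291503906, -92.16551208496094), (125.29225158691406, 112.10303497314453), 4.111639499664307)
square_mat top ((433.9363098144531, 120.33843994140625), (87.67243194580078, 87.76522827148438), 24.33352279663086)
square_mat scene ((429.9072265625, 122.19288635253906), (89.98191833496094, 87.13531494140625), 26.446863174438477)
```

View pics/c1.png

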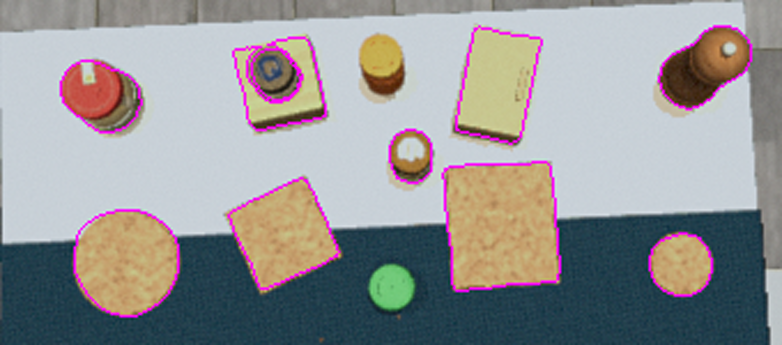

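The oblong mat measures about 123 × 110 mm, so I use its rectangle centre. I'll move to a viewing pose for the wrist camera, first turning the tool's x axis to world x.

Call:
play_rows([
  [100,0,0,-0.01,0,0,7.7],
  [100,0,0,-0.01,0,0,7.7],
  [100,0,0,-0.01,0,0,7.7],
  [100,0.03,-0.05,0,0,0,0],
  [100,0.03,-0.055,0,0,0,0],
  [100,0.03,-0.055,0,0,0,0],
  [100,0.03,-0.055,0,0,0,0],
  [100,0.03,-0.055,0,0,0,0],
])

```text
clock: 3.2
tool_pos: [0.3954, -0.3042, 0.435]
eef_rot: [1.0, -0.001, 0.0, 0.0]
contact_force: [0.4, 0.6, -0.2]
opening: 0.998
finger_force: 0.0
```

Call:
play_rows([
  [100,0.02,-0.05,0,0,0,0],
  [100,0.01,-0.05,0,0,0,0],
  [100,0,0,0,0,0,0],
  [100,0,0,0,0,0,0],
])

```text
clock: 3.7
tool_pos: [0.4245, -0.2066, 0.4349]
eef_rot: [1.0, -0.001, 0.0, 0.0]
contact_force: [-0.9, 0.0, 0.6]
opening: 1.002
finger_force: 0.0
```

```bash
python3 - <<'E'
from h import *
s=status.get_state();im=cams.snapshot("wrist");cv2.imwrite("pics/w1.png",im[:,:,::-1])
R=Ro.from_quat(s["eef_rot"]).as_matrix();print(s["clock"],s["tool_pos"].round(4) if hasattr(s["tool_pos"],'round') else s["tool_pos"],R.round(3),s["q"])
E
```

```text
3.7 [ 0.4245 -0.2066  0.4349] [[ 1.    -0.002  0.   ]
 [-0.002 -1.    -0.001]
 [ 0.     0.001 -1.   ]] [ 0.40058599  0.44682478 -0.06753704  1.97633656  0.04556743  0.71933336
 -1.26720803]
```

View pics/w1.png

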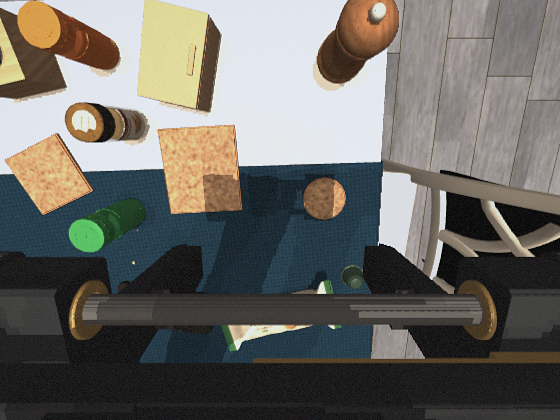

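The wrist view shows the box (180,55), mill (358,40), oblong mat (200,168), small mat (324,198), spare jar (100,122), square mat (48,173) and green look-alike (100,225). I fit the masks from here.

```bash
sed -i 's/box(.12,.09,0,.005)/box(.123,.109,0,.005)/' fit.py; cat > mw.py <<'E'
from fit import *
import sys
# python3 mw.py tag name:x,y[,z,yaw] ... : wrist picture, mask, fit at nominal height
def run(args):
    s=status.get_state();cams.snapshot("wrist");E=ext("wrist",s);print("tool",s["tool_pos"].round(4))
    for a in args:
        l,v=a.split(":");p=[float(i) for i in v.split(",")];p+=[0,0][len(p)-2:]
        uv=proj([p[0],p[1],p[2]+(.05 if 'mat' not in l else 0)],E)[0]
        for d in finder.regions_of("wrist",l):
            ys,xs=np.nonzero(d["mask"])
            if len(xs) and np.hypot(xs.mean()-uv[0],ys.mean()-uv[1])<45:
                yaw='box' in l or 'square' in l or 'oblong' in l
                m=d["mask"].astype(np.float32)
                f=fit(l,[(m,E)],p,[0,1]+([3] if yaw else []))
                print(l,f[0].round(4).tolist(),f[1].round(3),"score",round(d["score"],2));break
        else:print(l,"none")
run(sys.argv[1:])
E
python3 mw.py wooden_box:.571,-.089,0,1.34 oblong_mat:.438,-.094,0,.06 small_round_mat:.397,-.267 pepper_mill:.58,-.28 spare_spice_jar:.5,-.006 square_mat:.433,.121,0,.42
```

```text
tool [ 0.4243 -0.2073  0.4348]
wooden_box [0.571, -0.0895, 0.0, 1.3476] [0.97] score 0.68
oblong_mat [0.4396, -0.0944, 0.0, 0.0449] [0.939] score 0.88
small_round_mat [0.399, -0.2676, 0.0, 0.0] [0.952] score 0.57
pepper_mill [0.5821, -0.2803, 0.0, 0.0] [0.895] score 0.96
spare_spice_jar [0.5022, -0.007, 0.0, 0.0] [0.949] score 0.66
square_mat [0.4338, 0.1221, 0.0, 0.4163] [0.975] score 0.72
```

Call:
play_rows([
  [100,0,-0.05,0,0,0,0],
  [100,0,-0.055,0,0,0,0],
  [100,0,-0.055,0,0,0,0],
  [100,0,-0.055,0,0,0,0],
  [100,0,-0.055,0,0,0,0],
  [100,0,-0.055,0,0,0,0],
  [100,0,-0.055,0,0,0,0],
  [100,0,-0.03,0,0,0,0],
])

```text
clock: 5.1
tool_pos: [0.4249, 0.2071, 0.4348]
eef_rot: [1.0, 0.001, 0.0, -0.001]
contact_force: [0.0, -0.7, 0.1]
opening: 1.0
finger_force: 0.0
```

Call:
play_rows([
  [100,0,0,0,0,0,0],
  [100,0,0,0,0,0,0],
])

```text
clock: 5.35
tool_pos: [0.4253, 0.2025, 0.4346]
eef_rot: [1.0, -0.002, -0.0, 0.001]
contact_force: [-0.6, -1.0, 0.5]
opening: 1.002
finger_force: 0.0
```

```bash
python3 mw.py mustard_jar:.566,.289 large_round_mat:.407,.275 square_mat:.433,.121,0,.42 spice_jar:.576,.118,.01 spare_spice_jar:.5,-.006 oblong_mat:.438,-.094,0,.06; python3 - <<'E'
from h import *
cv2.imwrite("pics/w2.png",cams.snapshot("wrist")[:,:,::-1])
E
```

```text
tool [0.4253 0.2025 0.4346]
mustard_jar [0.5669, 0.2889, 0.0, 0.0] [0.931] score 0.6
large_round_mat [0.4089, 0.275, 0.0, 0.0] [0.979] score 0.63
square_mat [0.4336, 0.122, 0.0, 0.418] [0.967] score 0.89
spice_jar [0.5773, 0.1204, 0.01, 0.0] [0.828] score 0.93
spare_spice_jar [0.5023, -0.0048, 0.0, 0.0] [0.943] score 0.64
oblong_mat [0.4382, -0.0919, 0.0, 0.0725] [0.83] score 0.67
```

View pics/w2.png

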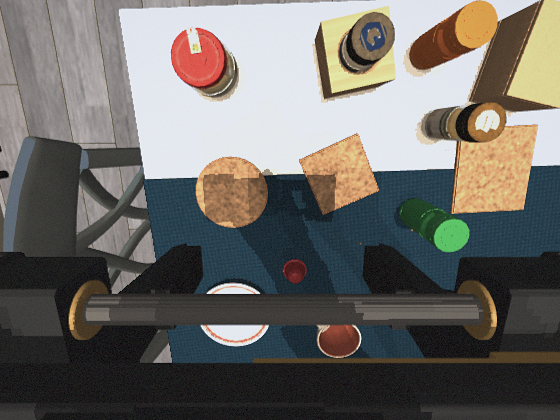

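The second wrist view shows the mustard jar (205,60), large mat (232,190), square mat (338,173) and block jar (368,42), and the fits agree with the first view. Now the mustard jar.

Call:
play_rows([
  [100,0.047,-0.029,0,0,0,0],
  [100,0.047,-0.029,0,0,0,0],
  [100,0.048,-0.029,0,0,0,0],
  [100,0,0,0.05,0,0,0],
  [100,0,0,0.05,0,0,0],
  [100,0,0,0.03,0,0,0],
  [100,0,0,0,0,0,0],
])

```text
clock: 6.62
tool_pos: [0.5665, 0.2902, 0.3023]
eef_rot: [1.0, -0.001, -0.002, 0.001]
contact_force: [0.1, -0.1, 0.4]
opening: 1.0
finger_force: 0.0
```

```bash
python3 mw.py mustard_jar:.566,.289
```

```text
tool [0.5665 0.2902 0.3023]
mustard_jar [0.5676, 0.2894, 0.0, 0.0] [0.947] score 0.77
```

Call:
play_rows([
  [100,0.001,0.001,0.04,0,0,0],
  [100,0,0,0.035,0,0,0],
  [100,0,0,0.025,0,0,0],
  [100,0,0,0,0,0,0],
  [50,0,0,0,0,0,0],
  [50,0,0,0,0,0,0],
  [50,0,0,0,0,0,0],
  [50,0,0,0,0,0,0],
], grip_force=25)

```text
clock: 7.72
tool_pos: [0.5687, 0.2899, 0.2058]
eef_rot: [1.0, -0.001, 0.001, -0.0]
contact_force: [-0.3, -0.4, 6.1]
opening: 0.663
finger_force: 25.0
```

Call:
play_rows([
  [50,0,0,0,0,0,0],
  [50,0,0,0,0,0,0],
  [50,0,0,-0.02,0,0,0],
  [50,0,0,-0.03,0,0,0],
  [50,0,0,-0.02,0,0,0],
  [50,0,0,0,0,0,0],
])

```text
clock: 8.48
tool_pos: [0.5689, 0.2901, 0.2766]
eef_rot: [1.0, -0.001, 0.002, -0.001]
contact_force: [0.6, -0.2, -2.4]
opening: 0.663
finger_force: 25.0
```

Call:
play_rows([
  [50,-0.03,0.003,0,0,0,0],
  [50,-0.045,0.004,0,0,0,0],
  [50,-0.045,0.004,0,0,0,0],
  [50,-0.03,0.004,0,0,0,0],
  [50,-0.009,0,0,0,0,0],
  [50,0,0,0.02,0,0,0],
  [50,0,0,0.025,0,0,0],
  [50,0,0,0,0,0,0],
])

```text
clock: 9.48
tool_pos: [0.4098, 0.2749, 0.2282]
eef_rot: [1.0, -0.001, -0.001, 0.001]
contact_force: [0.3, -0.1, -3.1]
opening: 0.662
finger_force: 25.0
```

```bash
python3 - <<'E'
from h import *
cv2.imwrite("pics/w3.png",cams.snapshot("scene")[220:420,80:360,::-1].repeat(2,0).repeat(2,1))
E
```

```text
(no output)
```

View pics/w3.png

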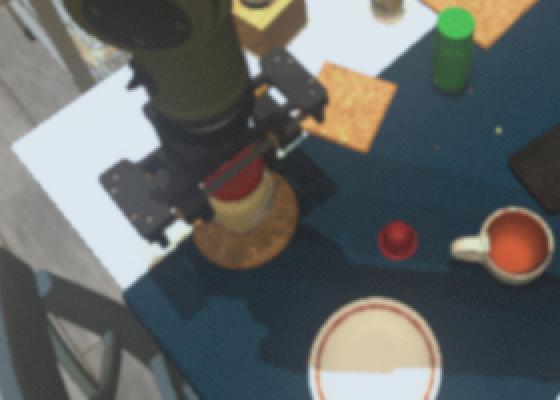

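The jar hangs upright over the large mat at (245,225) in the crop. I lower it gently.

Call:
play_rows([
  [50,0,0,0.007,0,0,0],
  [50,0,0,0.005,0,0,0],
  [50,0,0,0,0,0,0],
])

```text
clock: 9.9
tool_pos: [0.4093, 0.275, 0.2176]
eef_rot: [1.0, -0.001, -0.0, 0.0]
contact_force: [0.1, -0.3, -2.5]
opening: 0.658
finger_force: 25.0
```

Call:
play_rows([
  [50,0,0,0.003,0,0,0],
  [50,0,0,0.002,0,0,0],
  [50,0,0,0,0,0,0],
])

```text
clock: 10.28
tool_pos: [0.4093, 0.275, 0.2128]
eef_rot: [1.0, -0.001, 0.0, -0.0]
contact_force: [-0.5, -0.6, -1.4]
opening: 0.662
finger_force: 25.0
```

Call:
play_rows([
  [50,0,0,0.002,0,0,0],
  [50,0,0,0.001,0,0,0],
  [50,0,0,0,0,0,0],
])

```text
clock: 10.65
tool_pos: [0.4092, 0.2749, 0.2124]
eef_rot: [1.0, -0.001, 0.001, -0.0]
contact_force: [-4.2, -2.6, 29.1]
opening: 0.662
finger_force: 25.0
```

Call:
play_rows([
  [50,0,0,-0.002,0,0,0],
  [100,0,0,0,0,0,0],
  [100,0,0,0,0,0,0],
  [100,0,0,0,0,0,0],
  [100,0,0,0,0,0,0],
  [100,0,0,-0.03,0,0,0],
  [100,0,0,-0.05,0,0,0],
  [100,0,0,-0.05,0,0,0],
])

```text
clock: 11.65
tool_pos: [0.4091, 0.2749, 0.3428]
eef_rot: [1.0, -0.001, -0.0, 0.0]
contact_force: [0.7, 0.7, -0.0]
opening: 0.998
finger_force: 0.0
```

Call:
play_rows([
  [100,-0.03,0,-0.04,0,0,0],
  [100,-0.03,0,-0.03,0,0,0],
  [100,0,0,0,0,0,0],
])

```text
clock: 12.02
tool_pos: [0.3479, 0.2754, 0.4134]
eef_rot: [1.0, 0.001, 0.001, -0.001]
contact_force: [0.1, 0.7, -0.4]
opening: 0.999
finger_force: 0.0
```

```bash
python3 mw.py mustard_jar:.409,.275,.005 spice_jar:.577,.12,.01 square_mat:.434,.122,0,.42 large_round_mat:.409,.275; python3 - <<'E'
from h import *
s=status.get_state();print(s["q"])
E
```

```text
tool [0.3479 0.2754 0.4134]
mustard_jar [0.4064, 0.2744, 0.005, 0.0] [0.902] score 0.88
spice_jar none
square_mat [0.4337, 0.1222, 0.0, 0.4132] [0.964] score 0.89
large_round_mat [0.4086, 0.2755, 0.0, 0.0] [0.471] score 0.83
[-0.75474643  0.45159479 -0.02179363  2.08119219  0.01723971  0.61055164
 -2.3618048 ]
```

Call:
play_rows([
  [100,0.045,0.03,0,0,0,0],
  [100,0.046,0.031,0,0,0,0],
  [100,0.046,0.031,0,0,0,0],
  [100,0.046,0.032,0,0,0,0],
  [100,0.046,0.032,0,0,0,0],
  [100,0,0,0.04,0,0,0],
  [100,0,0,0.03,0,0,0],
  [100,0,0,0,0,0,0],
])

```text
clock: 13.28
tool_pos: [0.5775, 0.1179, 0.3385]
eef_rot: [1.0, -0.001, -0.003, 0.001]
contact_force: [-0.3, -0.1, 0.4]
opening: 1.004
finger_force: 0.0
```

```bash
python3 mw.py spice_jar:.577,.12,.01 ; python3 - <<'E'
from h import *
cv2.imwrite("pics/w4.png",cams.snapshot("wrist")[:,:,::-1])
E
```

```text
tool [0.5775 0.1179 0.3385]
spice_jar [0.5783, 0.1191, 0.01, 0.0] [0.902] score 0.78
```

View pics/w4.png

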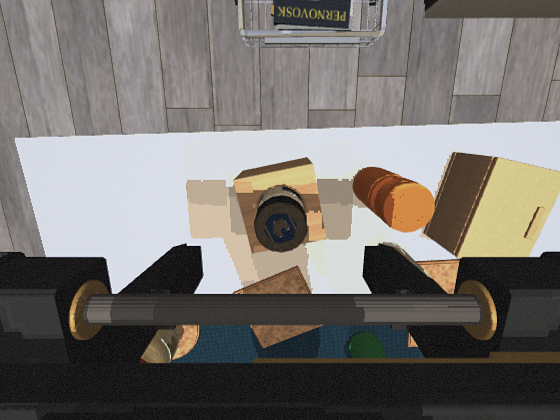

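The jar's cap (281,225) sits midway between the fingers, and the orange jar (395,200) stays clear.

Call:
play_rows([
  [100,0.001,-0.001,0.04,0,0,0],
  [100,0,0,0.035,0,0,0],
  [100,0,0,0.02,0,0,0],
  [100,0,0,0,0,0,0],
  [35,0,0,0,0,0,0],
  [35,0,0,0,0,0,0],
  [35,0,0,0,0,0,0],
  [35,0,0,0,0,0,0],
], grip_force=15)

```text
clock: 14.42
tool_pos: [0.5792, 0.1198, 0.2471]
eef_rot: [1.0, -0.001, 0.0, -0.0]
contact_force: [-0.8, -1.2, 0.8]
opening: 0.573
finger_force: 0.0
```

Call:
play_rows([
  [35,0,0,0,0,0,0],
  [35,0,0,0,0,0,0],
  [35,0,0,0,0,0,0],
])

```text
clock: 14.8
tool_pos: [0.5792, 0.1198, 0.2468]
eef_rot: [1.0, -0.001, 0.0, 0.0]
contact_force: [0.0, -0.7, 1.5]
opening: 0.46
finger_force: 15.0
```

Call:
play_rows([
  [35,0,0,-0.015,0,0,0],
  [35,0,0,-0.025,0,0,0],
  [35,0,0,-0.03,0,0,0],
  [35,0,0,-0.03,0,0,0],
  [35,0,0,-0.03,0,0,0],
  [35,0,0,-0.015,0,0,0],
  [35,0,0,0,0,0,0],
])

```text
clock: 15.68
tool_pos: [0.5792, 0.1198, 0.3927]
eef_rot: [1.0, -0.001, 0.001, -0.0]
contact_force: [-0.1, 0.0, -1.3]
opening: 0.459
finger_force: 15.0
```

Call:
play_rows([
  [35,-0.015,0.03,0,0,0,0],
  [35,-0.022,0.05,0,0,0,0],
  [35,-0.024,0.055,0,0,0,0],
  [35,-0.025,0.055,0,0,0,0],
  [35,-0.025,0.055,0,0,0,0],
  [35,-0.025,0.05,0,0,0,0],
  [35,-0.025,0.045,0,0,0,0],
  [35,-0.015,0.035,0,0,0,0],
])

```text
clock: 16.68
tool_pos: [0.4005, -0.2568, 0.3906]
eef_rot: [1.0, -0.002, -0.002, -0.0]
contact_force: [0.3, 0.3, -1.2]
opening: 0.458
finger_force: 15.0
```

Call:
play_rows([
  [35,-0.005,0.012,0,0,0,0],
  [35,0,0,0.04,0,0,0],
  [35,0,0,0.04,0,0,0],
  [35,0,0,0.03,0,0,0],
  [35,0,0,0.02,0,0,0],
  [35,0,0,0,0,0,0],
])

```text
clock: 17.42
tool_pos: [0.3978, -0.2655, 0.2601]
eef_rot: [1.0, 0.0, -0.002, -0.001]
contact_force: [1.0, -0.2, -1.4]
opening: 0.458
finger_force: 15.0
```

```bash
python3 - <<'E'
from h import *
s=status.get_state();E=ext("wrist",s)
cv2.imwrite("pics/w5.png",cams.snapshot("wrist")[:,:,::-1])
print(s["tool_pos"],proj([.3985,-.2675,.005],E))
E
```

```text
[ 0.39775555 -0.26550701  0.26013982] [[284.72514452 214.63283766]]
```

View pics/w5.png

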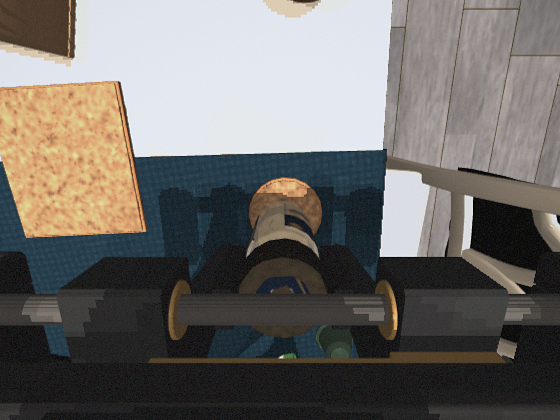

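The small mat (285,212) is centred under the held jar, which hangs upright. I lower it.

Call:
play_rows([
  [35,0.001,0.002,0.007,0,0,0],
  [35,0,0,0.005,0,0,0],
  [35,0,0,0.002,0,0,0],
  [35,0,0,0,0,0,0],
])

```text
clock: 17.98
tool_pos: [0.3985, -0.269, 0.2478]
eef_rot: [1.0, -0.001, 0.0, 0.0]
contact_force: [-0.6, 0.6, -1.8]
opening: 0.46
finger_force: 15.0
```

Call:
play_rows([
  [35,0,0,0.002,0,0,0],
  [35,0,0,0,0,0,0],
  [35,0,0,0,0,0,0],
])

```text
clock: 18.35
tool_pos: [0.3986, -0.269, 0.2458]
eef_rot: [1.0, -0.001, 0.0, 0.0]
contact_force: [-0.3, 0.3, -1.2]
opening: 0.458
finger_force: 15.0
```

Call:
play_rows([
  [35,0,0,0.002,0,0,0],
  [35,0,0,0,0,0,0],
  [35,0,0,0,0,0,0],
])

```text
clock: 18.73
tool_pos: [0.3986, -0.269, 0.2438]
eef_rot: [1.0, -0.001, 0.0, 0.0]
contact_force: [0.5, -0.7, 0.4]
opening: 0.462
finger_force: 15.0
```

Call:
play_rows([
  [35,0,0,0.001,0,0,0],
  [35,0,0,0,0,0,0],
  [35,0,0,0,0,0,0],
])

```text
clock: 19.1
tool_pos: [0.3987, -0.2688, 0.2436]
eef_rot: [1.0, -0.001, 0.0, 0.0]
contact_force: [-1.0, 1.1, 12.2]
opening: 0.462
finger_force: 15.0
```

Call:
play_rows([
  [35,0,0,-0.001,0,0,0],
  [100,0,0,0,0,0,0],
  [100,0,0,0,0,0,0],
  [100,0,0,0,0,0,0],
  [100,0,0,0,0,0,0],
  [100,0,0,-0.03,0,0,0],
  [100,0,0,-0.05,0,0,0],
  [100,0,0,-0.05,0,0,0],
])

```text
clock: 20.1
tool_pos: [0.3983, -0.2689, 0.375]
eef_rot: [1.0, -0.001, -0.0, -0.0]
contact_force: [0.7, 0.0, 0.8]
opening: 1.001
finger_force: 0.0
```

Call:
play_rows([
  [100,0,0,-0.03,0,0,0],
  [100,0.03,-0.035,0,0,0,0],
  [100,0.04,-0.04,0,0,0,0],
  [100,0.04,-0.04,0,0,0,0],
  [100,0.035,-0.035,0,0,0,0],
  [100,0.027,-0.03,0,0,0,6.4],
  [100,0,0,0,0,0,6.4],
  [100,0,0,0,0,0,0],
])

```text
clock: 21.1
tool_pos: [0.5707, -0.0888, 0.4034]
eef_rot: [0.994, -0.111, -0.0, 0.0]
contact_force: [0.5, 0.4, 0.3]
opening: 1.001
finger_force: 0.0
```

Call:
play_rows([
  [100,0,0,0.04,0,0,0],
  [100,0,0,0.03,0,0,0],
  [100,0,0,0,0,0,0],
])

```text
clock: 21.48
tool_pos: [0.5695, -0.0899, 0.332]
eef_rot: [0.994, -0.112, -0.003, 0.0]
contact_force: [-1.0, 0.6, 0.1]
opening: 1.001
finger_force: 0.0
```

```bash
python3 mw.py wooden_box:.571,-.089,0,1.34 spice_jar:.58,.02,0;  python3 - <<'E'
from h import *
s=status.get_state();E=ext("wrist",s);R=Ro.from_quat(s["eef_rot"]).as_matrix();print(R[:2,0])
cv2.imwrite("pics/w6.png",cams.snapshot("wrist")[:,:,::-1])
E
```

```text
tool [ 0.5695 -0.0899  0.332 ]
wooden_box [0.5721, -0.0886, 0.0, 1.3591] [0.966] score 0.87
spice_jar [0.5904, 0.0196, 0.0, 0.0] [0.956] score 0.64
[ 0.97482552 -0.2229589 ]
```

View pics/w6.png

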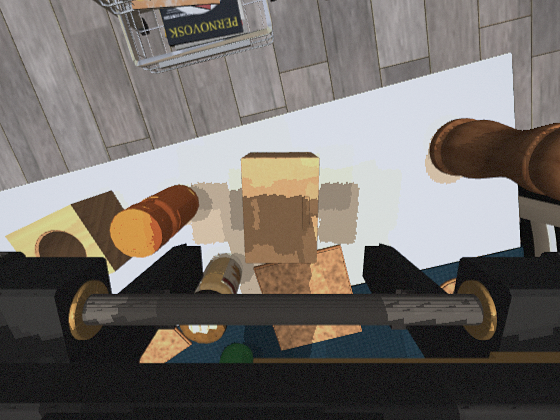

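The box (281,205) is square with and centred between the fingers. The orange jar (150,225) lies under the gripper body's left end, so I grip the box high.

Call:
play_rows([
  [100,0.002,-0.001,0.04,0,0,0],
  [100,0,0,0.03,0,0,0],
  [100,0,0,0.025,0,0,0],
  [100,0,0,0.012,0,0,0],
  [100,0,0,0,0,0,0],
])

```text
clock: 22.3
tool_pos: [0.5732, -0.0888, 0.227]
eef_rot: [0.994, -0.112, 0.0, 0.0]
contact_force: [0.4, -0.1, -0.8]
opening: 1.001
finger_force: 0.0
```

Call:
play_rows([
  [100,0,0,0.006,0,0,0],
  [100,0,0,0.006,0,0,0],
  [100,0,0,0,0,0,0],
  [60,0,0,0,0,0,0],
  [60,0,0,0,0,0,0],
  [60,0,0,0,0,0,0],
  [60,0,0,0,0,0,0],
], grip_force=25)

```text
clock: 23.18
tool_pos: [0.5731, -0.0886, 0.2149]
eef_rot: [0.994, -0.112, 0.0, -0.0]
contact_force: [0.3, -0.3, 1.4]
opening: 0.741
finger_force: 25.0
```

Call:
play_rows([
  [60,0,0,0,0,0,0],
  [60,0,0,-0.015,0,0,0],
  [60,0,0,-0.025,0,0,0],
  [60,0,0,-0.03,0,0,0],
  [60,0,0,-0.02,0,0,0],
  [60,0,0,0,0,0,0],
])

```text
clock: 23.92
tool_pos: [0.5734, -0.0889, 0.3066]
eef_rot: [0.994, -0.112, 0.002, 0.0]
contact_force: [-0.4, 1.3, -2.7]
opening: 0.744
finger_force: 25.0
```

Call:
play_rows([
  [60,0,0,-0.03,0,0,0],
  [60,-0.03,0.008,0,0,0,0],
  [60,-0.04,0.01,0,0,0,0],
  [60,-0.04,0.01,0,0,0,0],
  [60,-0.019,0.006,0,0,0,-5.3],
  [60,0,0,0,0,0,-5.5],
  [60,0,0,0,0,0,-5.5],
  [60,0,0,0,0,0,0],
])

```text
clock: 24.92
tool_pos: [0.4393, -0.0931, 0.3342]
eef_rot: [1.0, 0.029, -0.001, -0.0]
contact_force: [-0.4, 0.2, -2.8]
opening: 0.747
finger_force: 25.0
```

Call:
play_rows([
  [60,0,0,0.03,0,0,0],
  [60,0,0,0.03,0,0,0],
  [60,0,0,0.03,0,0,0],
  [60,0,0,0.01,0,0,0],
  [60,0,0,0,0,0,0],
])

```text
clock: 25.55
tool_pos: [0.4396, -0.093, 0.2344]
eef_rot: [1.0, 0.03, -0.001, 0.0]
contact_force: [-0.4, 1.1, -2.4]
opening: 0.746
finger_force: 25.0
```

```bash
python3 mw.py oblong_mat:.439,-.0935,0,.06;  python3 - <<'E'
from h import *
s=status.get_state();E=ext("wrist",s);R=Ro.from_quat(s["eef_rot"]).as_matrix();print(R[:2,0])
cv2.imwrite("pics/w7.png",cams.snapshot("wrist")[:,:,::-1])
E
```

```text
tool [ 0.4396 -0.093   0.2344]
oblong_mat none
[0.99824891 0.05914354]
```

View pics/w7.png

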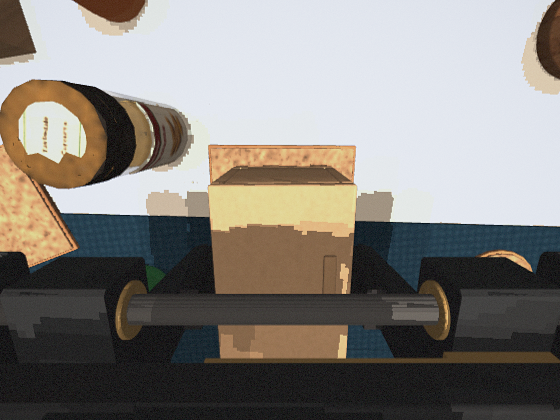

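The box is parallel to the oblong mat and laterally centred on it; both span columns 209–355. I lower it.

Call:
play_rows([
  [60,0,0,0.006,0,0,0],
  [60,0,0,0.004,0,0,0],
  [60,0,0,0,0,0,0],
])

```text
clock: 26.08
tool_pos: [0.4396, -0.0931, 0.2245]
eef_rot: [1.0, 0.03, -0.0, 0.0]
contact_force: [-0.4, -0.3, -1.7]
opening: 0.749
finger_force: 25.0
```

Call:
play_rows([
  [60,0,0,0.002,0,0,0],
  [60,0,0,0,0,0,0],
  [60,0,0,0,0,0,0],
])

```text
clock: 26.45
tool_pos: [0.4397, -0.0931, 0.2227]
eef_rot: [1.0, 0.03, 0.0, 0.0]
contact_force: [0.5, 0.4, -2.4]
opening: 0.746
finger_force: 25.0
```

Call:
play_rows([
  [60,0,0,0.002,0,0,0],
  [60,0,0,0,0,0,0],
  [60,0,0,0,0,0,0],
])

```text
clock: 26.82
tool_pos: [0.4396, -0.0931, 0.2218]
eef_rot: [1.0, 0.03, 0.001, 0.0]
contact_force: [-1.1, 1.2, 12.9]
opening: 0.746
finger_force: 25.0
```

Call:
play_rows([
  [60,0,0,-0.001,0,0,0],
  [100,0,0,0,0,0,0],
  [100,0,0,0,0,0,0],
  [100,0,0,0,0,0,0],
  [100,0,0,-0.03,0,0,0],
  [100,0,0,-0.06,0,0,0],
  [100,0,0,-0.06,0,0,0],
  [100,0,0,-0.05,0,0,3.4],
])

```text
clock: 27.82
tool_pos: [0.4393, -0.0931, 0.424]
eef_rot: [1.0, -0.001, 0.001, -0.0]
contact_force: [0.8, -0.1, -1.0]
opening: 1.0
finger_force: 0.0
```

Call:
play_rows([
  [100,0,0,-0.02,0,0,0],
  [100,0.03,0.04,0,0,0,0],
  [100,0.04,0.05,0,0,0,0],
  [100,0.04,0.05,0,0,0,0],
  [100,0.032,0.047,0,0,0,0],
  [100,0,0,0,0,0,0],
  [100,0,0,0,0,0,0],
])

```text
clock: 28.7
tool_pos: [0.5794, -0.2769, 0.441]
eef_rot: [1.0, 0.0, -0.001, -0.001]
contact_force: [-0.2, 0.4, -0.4]
opening: 0.999
finger_force: 0.0
```

```bash
python3 mw.py pepper_mill:.581,-.28,0 wooden_box:.439,-.0935,.005,1.63 spice_jar:.3985,-.268,.005;  python3 - <<'E'
from h import *
s=status.get_state();E=ext("wrist",s);R=Ro.from_quat(s["eef_rot"]).as_matrix();print(s["tool_pos"],R[:2,0])
im=cams.snapshot("wrist")
for n in(0,):
    d=finder.spot_in("wrist","pepper_mill");print([(E[0]@np.array(a["at"])+E[1]).round(3) for a in d])
    print(proj([[.581,-.28,.159],[.581,-.28,.17],[.605,-.28,.141],[.557,-.28,.141],[.581,-.256,.141],[.581,-.304,.141]],E).round())
cv2.imwrite("pics/w8.png",im[:,:,::-1])
E
```

```text
tool [ 0.5794 -0.2769  0.441 ]
pepper_mill [0.5856, -0.2794, 0.0, 0.0] [0.917] score 0.95
wooden_box [0.4578, -0.0805, 0.005, 0.8856] [0.309] score 0.86
spice_jar [0.3952, -0.2698, 0.005, 0.0] [0.502] score 0.67
[ 0.57953742 -0.27621588  0.44204847] [0.99999742 0.00225763]
[array([ 0.591, -0.274,  0.151])]
[[286. 206.]
 [286. 209.]
 [286. 178.]
 [285. 225.]
 [261. 202.]
 [310. 202.]]
```

View pics/w8.png

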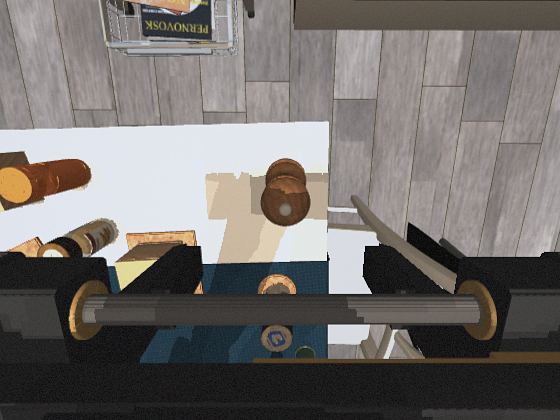

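The mill's head is at (286,202) with its knob at (286,209), exactly where (0.581, −0.280) projects. The placed spice jar (278,330) stands upright. I descend to the head.

Call:
play_rows([
  [100,0,0,0.04,0,0,0],
  [100,0,0,0.045,0,0,0],
  [100,0,0,0.04,0,0,0],
  [100,0,0,0.025,0,0,0],
  [100,0,0,0,0,0,0],
  [40,0,0,0,0,0,0],
  [40,0,0,0,0,0,0],
  [40,0,0,0,0,0,0],
], grip_force=15)

```text
clock: 30.0
tool_pos: [0.5801, -0.2778, 0.2929]
eef_rot: [1.0, 0.0, 0.001, 0.0]
contact_force: [0.1, 0.0, -0.1]
opening: 0.686
finger_force: 0.0
```

Call:
play_rows([
  [40,0,0,0,0,0,0],
  [40,0,0,0,0,0,0],
  [40,0,0,0,0,0,0],
])

```text
clock: 30.38
tool_pos: [0.58, -0.2779, 0.2922]
eef_rot: [1.0, 0.0, 0.0, 0.0]
contact_force: [-0.3, -1.6, 2.6]
opening: 0.539
finger_force: 15.0
```

Call:
play_rows([
  [40,0,0,-0.015,0,0,0],
  [40,0,0,-0.025,0,0,0],
  [40,0,0,-0.03,0,0,0],
  [40,0,0,-0.03,0,0,0],
  [40,0,0,-0.03,0,0,0],
  [40,0,0,-0.02,0,0,0],
  [40,0,0,0,0,0,0],
], grip_force=20)

```text
clock: 31.25
tool_pos: [0.58, -0.2775, 0.4437]
eef_rot: [1.0, 0.0, 0.002, 0.001]
contact_force: [1.2, -0.7, -2.4]
opening: 0.535
finger_force: 20.0
```

Call:
play_rows([
  [40,-0.008,-0.02,0,0,0,0],
  [40,-0.014,-0.04,0,0,0,0],
  [40,-0.018,-0.05,0,0,0,0],
  [40,-0.019,-0.05,0,0,0,0],
  [40,-0.019,-0.05,0,0,0,0],
  [40,-0.019,-0.05,0,0,0,0],
  [40,-0.018,-0.05,0,0,0,0],
  [40,-0.016,-0.044,0,0,0,0],
])

```text
clock: 32.25
tool_pos: [0.4473, 0.0781, 0.441]
eef_rot: [1.0, 0.001, -0.001, 0.0]
contact_force: [0.4, 0.5, -1.5]
opening: 0.535
finger_force: 20.0
```

Call:
play_rows([
  [40,-0.01,-0.03,0,0,0,0],
  [40,-0.006,-0.015,0,0,0,0],
  [40,0,0,0.03,0,0,0],
  [40,0,0,0.04,0,0,0],
  [40,0,0,0.035,0,0,0],
  [40,0,0,0.02,0,0,0],
  [40,0,0,0,0,0,0],
  [40,0,0,0,0,0,0],
])

```text
clock: 33.25
tool_pos: [0.433, 0.121, 0.3172]
eef_rot: [1.0, -0.0, 0.0, 0.0]
contact_force: [-0.4, 0.2, -1.4]
opening: 0.533
finger_force: 20.0
```

```bash
python3 - <<'E'
from h import *
s=status.get_state();E=ext("wrist",s);print(s["tool_pos"],s["q"][-1],proj([.4338,.122,.005],E).round())
cv2.imwrite("pics/w9.png",cams.snapshot("wrist")[:,:,::-1])
E
```

```text
[0.43304799 0.12098824 0.31717466] -2.109504520758247 [[281. 200.]]
```

View pics/w9.png

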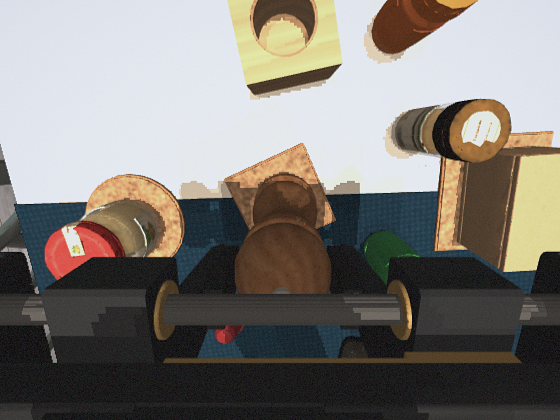

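The mill hangs over the square mat (281,200), with its foot at (284,205) close to centre. The mustard jar and spare jar stand undisturbed. I lower it.

Call:
play_rows([
  [40,0,-0.001,0.008,0,0,0],
  [40,0,0,0.006,0,0,0],
  [40,0,0,0.002,0,0,0],
  [40,0,0,0,0,0,0],
])

```text
clock: 33.8
tool_pos: [0.4326, 0.1223, 0.3005]
eef_rot: [1.0, 0.0, -0.0, 0.0]
contact_force: [0.2, 0.5, -2.0]
opening: 0.537
finger_force: 20.0
```

Call:
play_rows([
  [40,0,0,0.002,0,0,0],
  [40,0,0,0,0,0,0],
  [40,0,0,0,0,0,0],
])

```text
clock: 34.17
tool_pos: [0.4328, 0.1223, 0.2991]
eef_rot: [1.0, 0.0, 0.0, -0.0]
contact_force: [-0.2, -1.9, 3.9]
opening: 0.538
finger_force: 20.0
```

Call:
play_rows([
  [40,0,0,0.001,0,0,0],
  [40,0,0,0,0,0,0],
  [40,0,0,0,0,0,0],
])

```text
clock: 34.55
tool_pos: [0.4329, 0.1222, 0.2989]
eef_rot: [1.0, 0.0, 0.001, -0.0]
contact_force: [-1.7, -1.5, 14.9]
opening: 0.54
finger_force: 20.0
```

Call:
play_rows([
  [40,0,0,-0.001,0,0,0],
  [100,0,0,0,0,0,0],
  [100,0,0,0,0,0,0],
  [100,0,0,0,0,0,0],
  [100,0,0,0,0,0,0],
  [100,0,0,-0.03,0,0,0],
  [100,0,0,-0.05,0,0,0],
  [100,0,0,-0.05,0,0,0],
])

```text
clock: 35.55
tool_pos: [0.4324, 0.1222, 0.43]
eef_rot: [1.0, 0.0, -0.0, 0.0]
contact_force: [1.0, 0.6, -0.7]
opening: 0.998
finger_force: 0.0
```

Call:
play_rows([
  [100,-0.03,0.03,-0.02,0,0,0],
  [100,-0.03,0.05,0,0,0,0],
  [100,-0.02,0.05,0,0,0,0],
  [100,0,0,0,0,0,0],
  [100,0,0,0,0,0,0],
])

```text
clock: 36.17
tool_pos: [0.3531, -0.0073, 0.4489]
eef_rot: [1.0, 0.0, 0.001, -0.0]
contact_force: [0.3, 0.0, 0.2]
opening: 0.999
finger_force: 0.0
```

```bash
cat > m2.py <<'E'
from fit import *
G=dict(mustard_jar=(.407,.275,.005,0),wooden_box=(.439,-.0935,.005,1.63),pepper_mill=(.433,.122,.005,0),spice_jar=(.3985,-.268,.005,0),spare_spice_jar=(.502,-.006,0,0),oblong_mat=(.439,-.0935,0,.06))
for n in("top","scene","wrist"):
    s=status.get_state();im=cams.snapshot(n);E=ext(n,s)
    cv2.imwrite(f"pics/end_{n}.png",im[:,:,::-1])
    for l,p in G.items():
        uv=proj([p[0],p[1],.05],E)[0]
        for d in finder.regions_of(n,l):
            ys,xs=np.nonzero(d["mask"])
            if len(xs) and np.hypot(xs.mean()-uv[0],ys.mean()-uv[1])<30:
                f=fit(l,[(d["mask"].astype(np.float32),E)],p,[0,1]+([3] if 'box' in l else []))
                print(n,l,f[0].round(4).tolist(),f[1].round(3));break
E
python3 m2.py
```

```text
top mustard_jar [0.4074, 0.2738, 0.005, 0.0] [0.913]
top wooden_box [0.4395, -0.0948, 0.005, 1.6399] [0.9]
top pepper_mill [0.4323, 0.1189, 0.005, 0.0] [0.926]
top spice_jar [0.397, -0.2697, 0.005, 0.0] [0.955]
top spare_spice_jar [0.5015, -0.0057, 0.0, 0.0] [0.945]
top oblong_mat [0.4436, -0.094, 0.0, 0.06] [0.214]
scene mustard_jar [0.4099, 0.2715, 0.005, 0.0] [0.869]
scene wooden_box [0.4358, -0.0948, 0.005, 1.6401] [0.909]
scene pepper_mill [0.4321, 0.1191, 0.005, 0.0] [0.852]
scene spice_jar [0.3967, -0.2739, 0.005, 0.0] [0.881]
scene oblong_mat [0.4377, -0.0956, 0.0, 0.06] [0.197]
wrist mustard_jar [0.4074, 0.2751, 0.005, 0.0] [0.907]
wrist wooden_box [0.4384, -0.0938, 0.005, 1.6347] [0.977]
wrist pepper_mill [0.4325, 0.1136, 0.005, 0.0] [0.902]
wrist spice_jar [0.3972, -0.2706, 0.005, 0.0] [0.952]
wrist spare_spice_jar [0.5017, -0.0056, 0.0, 0.0] [0.955]
```

View pics/end_top.png

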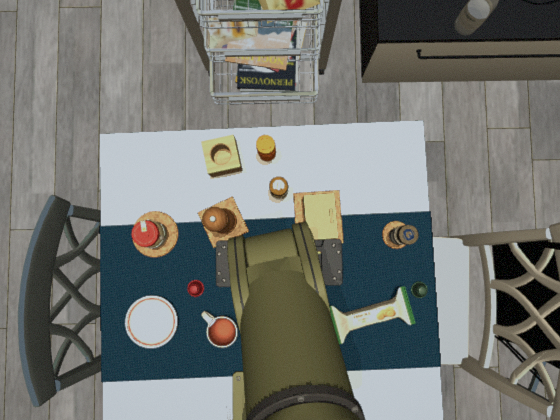

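View pics/end_scene.png

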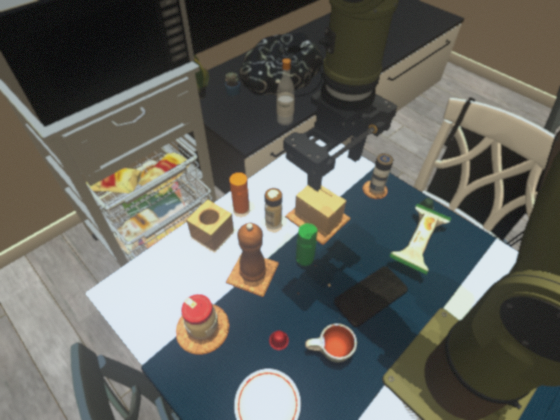

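Both end views show all four things upright on their mats: mustard jar (148,233), mill (218,218), box (320,215) and spice jar (402,236) in the top view. The fits put each within its tolerance, the spare jar has not moved, and the gripper is clear. I hand it in.

```bash
python3 -c "
from plant import r
print(r.finish_job())"
```

```text
the job is handed in; nothing more can be done
None
```

The job is handed in at about 37 s: the mustard jar, wooden box, pepper mill and block spice jar all stand upright on their mats within tolerance by the final camera fits, and the spare spice jar has not moved, but the hand-in gave no verdict.

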